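Lock the vial rack with its retaining bar and pin

ROBOT

A 6-joint arm with a two-finger parallel gripper is mounted at the origin on the work surface. World frame = base frame: x ahead of the robot, y to its left, z up, the work surface at z = 0. Lengths are in m, angles in rad, forces in N, time in s.
With the tool pointing down it reaches from about 0.275 to 0.775 m from the base axis. Payload 14.6 kg.
Tool frame: the origin (TCP) lies midway between the tips of the shut fingers; the grasp point (between the pads) lies 19 mm behind it (bot.pinch_z is the distance from the TCP to the grasp point, in m); z points along the fingers, y is the line along which they close (so a half turn about z gives the same grasp; the last joint's range is limited). The gripper opens to 85 mm and grips with 20 to 120 N. Pads are 22 mm wide; open, the fingers measure 114 mm over their backs; the gripper's body (76 mm by 85 mm) begins 54 mm behind the grasp point. The pads swing forward as they close: fully open they stand 13 mm farther back than shut.
Start: joints at [-1.299, 0.263, -0.048, 1.259, 0, 1.415], TCP at [0.217, -0.478, 0.196] pointing down, gripper open.
Joint ranges: [-2.65, 2.65], [-0.89, 1.7], [-1.18, 1.37], [-2.13, 2.11], [-1.35, 1.29], [-3.14, 3.14]. Speed limits (rad/s): [1.89, 1.89, 2.57, 2.79, 3.14, 3.14].

INTERFACE

Orientations are given as [roll, pitch, yaw] about the fixed x, y, z axes, in that order (R = Rz(yaw) Ry(pitch) Rx(roll)).
In Python, from rig import bot gives the robot as it stands. The module is installed in compiled form; this text tells all that it offers.
- The arm moves only by the shell command python3 -m creep 'ROWS' [FORCE]. ROWS is JSON, a list of rows, each an object of numbers: "x", "y", "z": the shift along the tool's x, y, z in mm; "wx", "wy", "wz": the turn, a rotation vector about the tool's x, y, z in degrees; "hand": the opening, from 0 (shut) to 1 (fully open). In form: [{"x": .., "y": .., "z": .., "wx": .., "wy": .., "wz": .., "hand": ..}, ...]. A call has 1 to 12 rows; each row shifts and turns the commanded pose from where the row before left it, along the tool's axes as they then stand; what a row does not reach is not made up. A row lasts 1/12 s, in which the tool goes at most 41.7 mm and 7.16 degrees, less where a joint would pass 70% of its speed; a pose out of reach is approached as far as the arm can. A call with a gripper value outside its range is refused whole. The fingers move at their own pace and stop on an object; FORCE is the grip in N (left out, the last holds). Time passes only in rows, so rows that do not move let the fingers close. It gives the time, the measured TCP pose, the force, the opening and the grip force at its end, in the units of the state.
- bot.observe(): the state, without advancing time (a new reading comes with each control period).
- bot.read_camera(name): name is "scene" or "top" or "wrist"; returns the picture (480x640x3 uint8, blue, green, red); there is no depth.
- bot.camera_params(name): a dict with "fx", "fy", "cx", "cy" (pixels), "view" (4x4, takes a point from world to camera coordinates); the wrist camera has in their place "tool_from_camera" (4x4, takes a point from camera to tool coordinates, whose origin is the TCP and whose axes are the flange's). Camera axes: x right, y up, looking along -z (the intrinsics and any distortion apply to the point x, -y, -z); pixel columns grow to the right and rows downward; lengths in m; the calibration is good to about 2 mm. A picture is of the moment at which its call begins: read the wrist's pose just before it. camera_params takes no time and is no camera call.
- bot.finish_job(): hands the job in; it is judged then, once.
The state is a dict: "t": time; "joint_pos": joint angles; "joint_velocities": joint speeds; "joint_torque": joint torques, N m; "ee_pos": TCP position; "ee_rot": TCP orientation; "force": force on the tool from outside, world axes, zero at the start; "torque": the same for the moment, N m; "opening": opening from 0.0 (shut) to 1.0 (fully open); "gripper_force": force on a finger pad.
Only numpy, scipy, OpenCV 4.12 (cv2) and the standard library are available. Lean on these libraries where they do the work, as an engineer would, in place of code of your own. Each camera call takes 0.05 s, during which the arm holds its last target. There are 200 camera calls.

TASK

Lock the vial rack on the deck for the run: swing the retaining bar shut until its eye lies fully home in the fork, then take the headed locking pin from its parking block and push it down through fork and eye until its collar rests on the fork. Leave the pin there, let go, and do not disturb the other things on the bench.

Things in the scene. Friction and masses are not known exactly. Their poses are not given: they have to be found in the camera images.
- deck: fixed white instrument deck, 220 (x) x 290 (y) x 35 mm high, carrying a rack of capped vials (tops 100 mm above the bench), a hinge pillar and a fork; origin at the centre of its underside on the bench, its -x side (with a dark green panel) faces roughly to the robot, z up
- bar (a joint): hinge angle of the retaining bar about a vertical axis, rad: 0 = closed against its stop with the eye centred in the fork, growing as the bar swings out towards the deck's -x (the robot), to 1.3; it starts 0.6 to 1.05 open and a light friction (about 1 N at the knob) keeps it where it is left
- bar_hinge (a point): point on the bar's hinge axis (the deck's +y end), at the height of the bar's top face, 97 mm above the bench; at deck x -60, y +90 mm
- bar_knob (a point): top centre of the grey plastic round upright knob on the bar, diameter 16 mm, standing 34 mm above the bar's top face, 110 mm from the hinge axis; knob top 131 mm above the bench. The steel bar is 22 mm wide and 12 mm thick, 85 to 97 mm above the bench; its axes turn with the bar: the bar runs along -y from hinge to eye
- bar_eye (a point): centre of the hole in the free end of the bar, at its top face; hole diameter 15 mm, 180 mm from the hinge axis, end lug 28 x 30 mm
- fork_hole (a point): centre of the hole in the fork's upper plate, at its top face, 110 mm above the bench, at deck x -60, y -90 mm. The aluminium fork has two level 44 x 44 x 10 mm plates (undersides 72 and 100 mm above the bench), each with a 15 mm hole, one above the other, joined by a post at the deck's -y end no higher than the top plate; the bar's eye swings in between them from the robot's side. z up
- pin: loose headed locking pin, 50 g, upright: steel shank 10 mm in diameter and 46 mm long with a tapered tip, collar 26 mm in diameter and 4 mm thick, above it a grey round head 20 mm in diameter and 30 mm high. Origin on the axis at the underside of the collar (tip at z -46, top of the head at z +34 mm), z towards the head. Parked in the block at first, collar on the block's top
- holder: fixed grey parking block, 56 x 56 x 50 mm high, with a vertical hole of 14 mm through its centre; stands to the left or the right of the deck; origin at the centre of its underside
- jar: bystander: small loose glass jar, diameter 54 mm, 60 mm high with a white cap, standing on the other side of the deck from the block; origin under its centre
- amber: bystander: loose amber bottle, diameter 72, 150 mm high, at the far left; origin under its centre
- clear: bystander: loose clear bottle, diameter 72, 140 mm high, at the far right; origin under its centre
- beaker: bystander: loose glass beaker, diameter 60, 75 mm high, left of the deck; origin under its centre
- dish: bystander: loose white dish, diameter 70, 18 mm high, right of the deck; origin under its centre
- spatula: bystander: loose steel spatula with a white handle, about 170 mm long lying flat near the robot's left front; origin under its middle
- weight: bystander: loose brass weight, diameter 28, 35 mm high, near the robot's right front; origin under its centre

How it is judged:
By the outcome, as a careful person would: the job done as asked, in the order asked, and still so for the second after the job is handed in, with the robot touching nothing.
It also fails if it takes over 64 s, if anything falls off the work surface, if the arm or the gripper's body presses on something with over 40 N, if the wrist force passes 120 N, or if a joint passes its speed limit or range.

## Working session

There is one attempt and no reset: what is moved stays moved. The work goes in short steps, Python scripts to look and compute and a shell command to move; the robot and the scene stay as the last step left them, time stands still between calls to the robot, and variables do not carry over. Pictures are saved under pics/ and viewed, at most 10 in all, crops included, and the job is handed in when it is done.

```bash
mkdir -p pics; python3 - <<'E'
from rig import bot
import cv2,numpy as np
s=bot.observe();print({k:np.round(v,3) for k,v in s.items()},bot.pinch_z)
for n in("scene","top"):
    cv2.imwrite(f"pics/{n}0.png",bot.read_camera(n))
for n in("scene","top","wrist"):
    print({k:np.round(v,4).tolist() for k,v in bot.camera_params(n).items()})
E
```

```text
{'t': np.float64(0.0), 'joint_pos': array([-1.299,  0.264, -0.049,  1.259,  0.   ,  1.415]), 'joint_velocities': array([-0.001,  0.002,  0.001,  0.   , -0.001, -0.001]), 'joint_torque': array([-7.0000e-03, -6.3761e+01,  3.8456e+01,  1.4000e-02, -0.0000e+00,
       -0.0000e+00]), 'ee_pos': array([ 0.217, -0.478,  0.195]), 'ee_rot': array([-3.141, -0.   ,  0.427]), 'force': array([-0.277, -0.157,  0.73 ]), 'torque': array([0.025, 0.039, 0.019]), 'gripper_force': np.float64(0.0), 'opening': np.float64(1.0)} 0.0187
{'fx': 479.0871, 'fy': 479.0871, 'cx': 305.8904, 'cy': 242.8608, 'view': [[0.4309, 0.9023, 0.0117, -0.1993], [-0.5826, 0.2682, 0.7672, 0.2194], [0.6891, -0.3374, 0.6413, -1.4546], [0.0, 0.0, 0.0, 1.0]]}
{'fx': 492.4012, 'fy': 492.4012, 'cx': 315.236, 'cy': 241.375, 'view': [[0.0103, -0.9995, 0.03, -0.0376], [0.9937, 0.0136, 0.1108, -0.5596], [-0.1112, 0.0287, 0.9934, -1.3628], [0.0, 0.0, 0.0, 1.0]]}
{'fx': 359.8023, 'fy': 359.8023, 'cx': 313.3503, 'cy': 232.9687, 'tool_from_camera': [[0.0007, 0.9566, 0.2913, 0.075], [1.0, -0.0007, 0.0001, -0.0003], [0.0003, 0.2913, -0.9566, -0.1782], [0.0, 0.0, 0.0, 1.0]]}
```

View pics/top0.png

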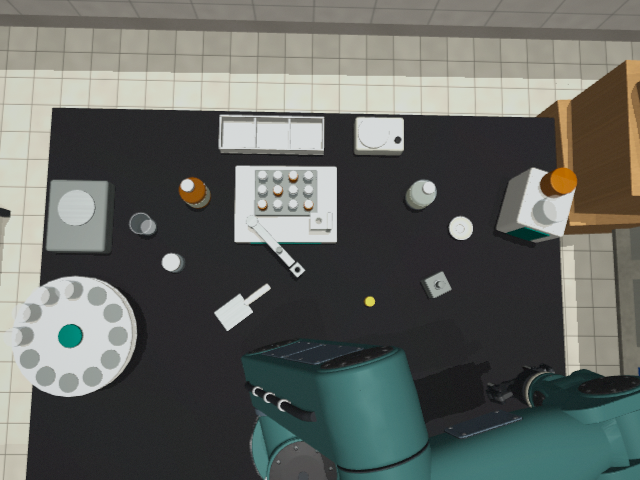

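View pics/scene0.png

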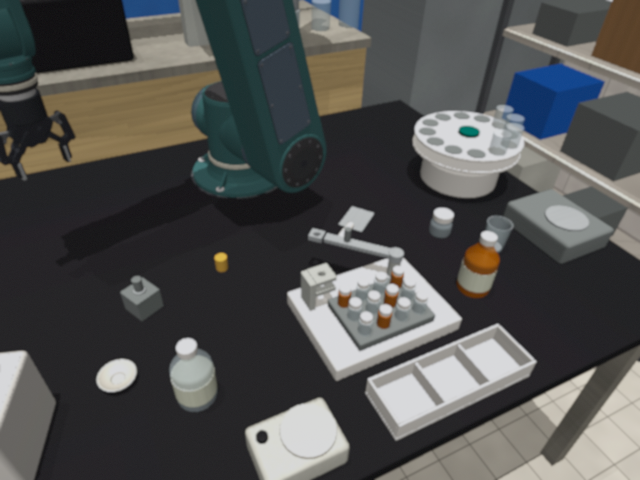

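The top view shows the deck (235–337, 166–243), hinge ≈(252,220), eye ≈(298,270), fork ≈(320,221), and pin in its block ≈(438,285). I'll zoom in for accurate pixels.

```bash
cat > h.py <<'E'
from rig import bot
import cv2,numpy as np
from scipy.spatial.transform import Rotation as R
def view(n,obs=None):
    p=bot.camera_params(n)
    if n!="wrist": return p,np.linalg.inv(np.array(p["view"]))
    T=np.eye(4);T[:3,:3]=R.from_euler('xyz',obs["ee_rot"]).as_matrix();T[:3,3]=obs["ee_pos"]
    return p,T@np.array(p["tool_from_camera"])
def proj(n,P,obs=None):
    p,C=view(n,obs);c=np.linalg.inv(C)@np.r_[P,1]
    return np.array([p["cx"]+p["fx"]*c[0]/-c[2],p["cy"]+p["fy"]*c[1]/c[2]])
def unproj(n,uv,z,obs=None):
    p,C=view(n,obs)
    d=C[:3,:3]@np.array([(uv[0]-p["cx"])/p["fx"],-(uv[1]-p["cy"])/p["fy"],-1])
    return C[:3,3]+d*(z-C[2,3])/d[2]
E
python3 - <<'E'
import cv2,numpy as np
im=cv2.imread("pics/top0.png")
a=cv2.resize(im[160:285,228:348],None,fx=4.6,fy=4.6,interpolation=cv2.INTER_CUBIC)
b=cv2.resize(im[265:305,415:460],None,fx=5,fy=5,interpolation=cv2.INTER_CUBIC)
o=np.zeros((575,552+230,3),np.uint8);o[:a.shape[0],:a.shape[1]]=a;o[:b.shape[0],555:555+b.shape[1]]=b
cv2.imwrite("pics/crop.png",o)
E
```

```text
(no output)
```

View pics/crop.png

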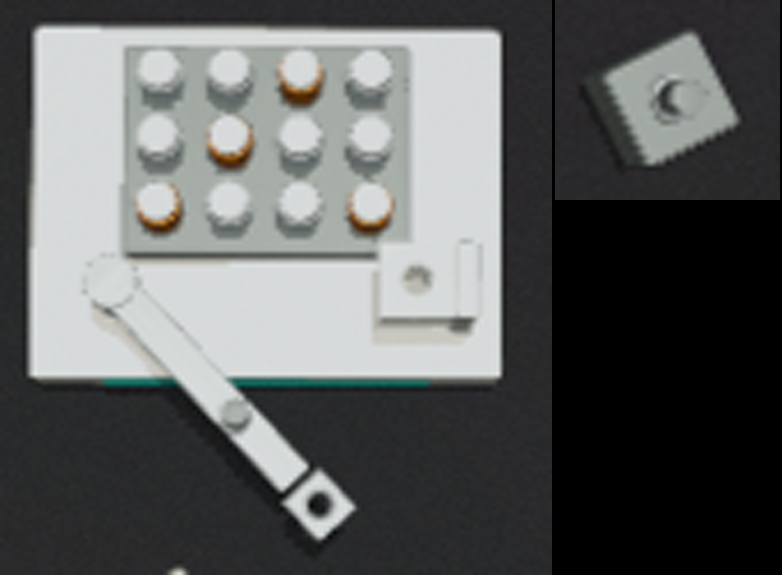

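The crop shows hinge (111,282), knob (236,413), eye (320,504), fork hole (417,279), deck corners, and the block top with the pin head at about (683,97).

```bash
python3 - <<'E'
from h import *
f=lambda u,v,z:unproj("top",((u+.5)/4.6-.5+228,(v+.5)/4.6-.5+160),z)
g=lambda u,v,z:unproj("top",((u-554.5)/5-.5+415,(v+.5)/5-.5+265),z)
c=[f(*q,.035) for q in((33,27),(501,31),(500,380),(30,378))]
print("deck",np.round(c,4).tolist(),np.mean(c,0))
H=f(111,282,.1);K=f(236,413,.131);E=f(320,504,.097);F=f(417,279,.11)
for n,P in zip("HKEF",(H,K,E,F)):print(n,P.round(4))
print(np.linalg.norm(H-F),np.linalg.norm((E-H)[:2]),np.linalg.norm((K-H)[:2]))
b=[g(*q,.05) for q in((695,32),(740,122),(650,165),(605,70))]
print("block",np.round(b,4).tolist(),np.mean(b,0),"pin",g(684,96,.084))
yaw=np.arctan2(*(c[0]-c[1])[:2]*[-1,1]);print("yaw",yaw)
for P in(H,F,K,E,np.mean(b,0)):print(proj("scene",P))
E
```

```text
deck [[0.7749, 0.2017, 0.035], [0.7777, -0.0898, 0.035], [0.558, -0.0904, 0.035], [0.5554, 0.1973, 0.035]] [0.66649748 0.05466598 0.035     ]
H [0.6055 0.1428 0.1   ]
K [0.5265 0.0669 0.131 ]
E [0.4771 0.0186 0.097 ]
F [ 0.6084 -0.0362  0.11  ]
0.17926000980675422 0.17860089374338597 0.10956093412123168
block [[0.4794, -0.3877, 0.05], [0.4296, -0.412, 0.05], [0.4052, -0.3611, 0.05], [0.4576, -0.3366, 0.05]] [ 0.44297095 -0.37434657  0.05      ] pin [ 0.44271164 -0.37111036  0.084     ]
yaw 0.009666627400163405
[395.76210738 251.45545523]
[321.73042317 273.21174112]
[347.47647077 228.38303942]
[316.73177891 233.52118205]
[138.7923225  291.55416283]
```

```bash
python3 -m creep '[{"x":33,"y":-24,"hand":0.4},{"x":33,"y":-24},{"x":33,"y":-24},{"x":33,"y":-24},{"x":33,"y":-24},{"x":33,"y":-24},{"x":33,"y":-24},{"x":33,"y":-24},{"x":33,"y":-24},{"x":33,"y":-24},{"x":33,"y":-24},{"x":33,"y":-24}]' 20
python3 -m creep '[{"x":27,"y":-20},{"x":27,"y":-20},{"x":27,"y":-20},{"x":20,"y":-15},{"wz":-6.5},{"wz":-6.5},{"wz":-6.6},{},{}]'
cat >> h.py <<'E'
def rel(P,o=None):
    o=o or bot.observe()
    return (R.from_euler('xyz',o["ee_rot"]).inv().apply(np.array(P)-o["ee_pos"])*1000).round(1)
def snap(n,name):
    o=bot.observe();im=bot.read_camera(n);cv2.imwrite(f"pics/{name}.png",im);np.savez(f"pics/{name}.npz",p=o["ee_pos"],r=o["ee_rot"]);return o,im
def load(name):
    d=np.load(f"pics/{name}.npz");return dict(ee_pos=d["p"],ee_rot=d["r"])
E
python3 - <<'E'
from h import *
o,im=snap("wrist","w1")
for P in((.5265,.0669,.131),(.4771,.0186,.097),(.6055,.1428,.1),(.6084,-.0362,.11)):
    print(proj("wrist",P,o),rel(P,o))
E
```

```text
[ -926.80126353 -1403.23714721] [ 506.9 -367.6   64.6]
[-469.34998788 -751.26738214] [ 442.  -344.1   98.6]
[-1054.44835341 -1775.3385339 ] [ 610.3 -404.    95.6]
[ -421.17003691 -1365.97961875] [ 538.8 -239.8   85.5]validation failed for argument at $[0]...
validation failed for argument at $[0]...
```

View pics/w1.png

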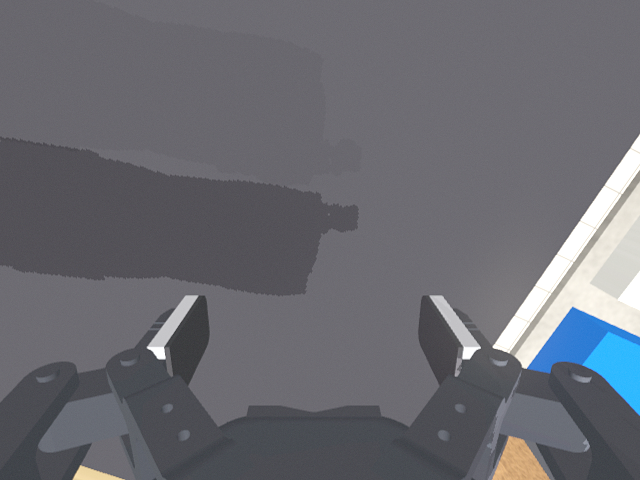

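The picture shows only bare bench, because both moves were refused: each row needs every key. I'll send them again in full.

```bash
python3 -m creep '[{"x":33,"y":-24,"z":0,"wx":0,"wy":0,"wz":0,"hand":0.4},{"x":33,"y":-24,"z":0,"wx":0,"wy":0,"wz":0,"hand":0.4},{"x":33,"y":-24,"z":0,"wx":0,"wy":0,"wz":0,"hand":0.4},{"x":33,"y":-24,"z":0,"wx":0,"wy":0,"wz":0,"hand":0.4},{"x":33,"y":-24,"z":0,"wx":0,"wy":0,"wz":0,"hand":0.4},{"x":33,"y":-24,"z":0,"wx":0,"wy":0,"wz":0,"hand":0.4},{"x":33,"y":-24,"z":0,"wx":0,"wy":0,"wz":0,"hand":0.4},{"x":33,"y":-24,"z":0,"wx":0,"wy":0,"wz":0,"hand":0.4},{"x":33,"y":-24,"z":0,"wx":0,"wy":0,"wz":0,"hand":0.4},{"x":33,"y":-24,"z":0,"wx":0,"wy":0,"wz":0,"hand":0.4},{"x":33,"y":-24,"z":0,"wx":0,"wy":0,"wz":0,"hand":0.4}]' 20
python3 -m creep '[{"x":33,"y":-24,"z":0,"wx":0,"wy":0,"wz":0,"hand":0.4},{"x":27,"y":-20,"z":0,"wx":0,"wy":0,"wz":0,"hand":0.4},{"x":27,"y":-20,"z":0,"wx":0,"wy":0,"wz":0,"hand":0.4},{"x":27,"y":-20,"z":0,"wx":0,"wy":0,"wz":0,"hand":0.4},{"x":20,"y":-15,"z":0,"wx":0,"wy":0,"wz":0,"hand":0.4},{"x":0,"y":0,"z":0,"wx":0,"wy":0,"wz":-6.5,"hand":0.4},{"x":0,"y":0,"z":0,"wx":0,"wy":0,"wz":-6.5,"hand":0.4},{"x":0,"y":0,"z":0,"wx":0,"wy":0,"wz":-6.6,"hand":0.4},{"x":0,"y":0,"z":0,"wx":0,"wy":0,"wz":0,"hand":0.4},{"x":0,"y":0,"z":0,"wx":0,"wy":0,"wz":0,"hand":0.4}]'
python3 - <<'E'
from h import *
o,im=snap("wrist","w2")
for P in((.5265,.0669,.131),(.4771,.0186,.097),(.6055,.1428,.1),(.6084,-.0362,.11)):
    print(proj("wrist",P,o),rel(P,o))
E
```

```text
t: 1.07
ee_pos: [0.4389, -0.0853, 0.1956]
ee_rot: [3.141, -0.0, 0.427]
force: [0.9, -1.6, 0.1]
opening: 0.394
gripper_force: 0.0
t: 1.9
ee_pos: [0.5194, 0.0583, 0.1955]
ee_rot: [-3.141, 0.0, 0.765]
force: [-0.1, -0.7, -0.6]
opening: 0.397
gripper_force: 0.0
[311.59360048 219.34437417] [11.1 -1.3 64.4]
[312.60342178 288.33860063] [-58.   -0.6  98.5]
[311.70290771  54.38973887] [120.7  -1.3  95.4]
[483.67635973 228.14520216] [ -1.2 129.8  85.4]
```

View pics/w2.png

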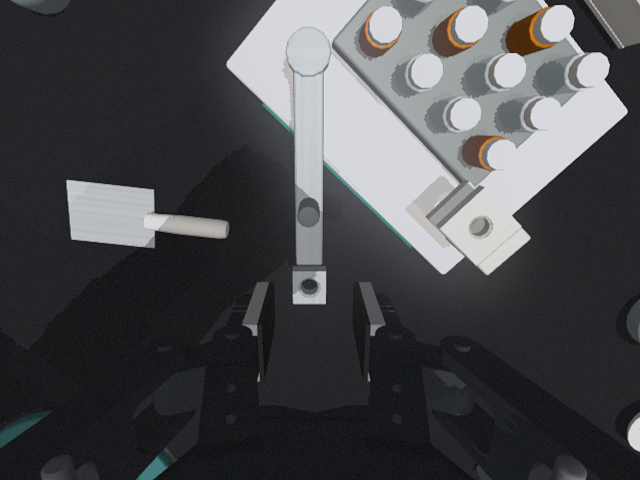

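The wrist view shows the knob top at ≈(308,213), eye (310,286) and fork hole (481,226), about 2–3 px from the predictions. Next I'll centre over the knob and lower the open fingers around it.

```bash
python3 -m creep '[{"x":13,"y":-3,"z":0,"wx":0,"wy":0,"wz":0,"hand":0.4},{"x":0,"y":0,"z":31,"wx":0,"wy":0,"wz":0,"hand":0.4},{"x":0,"y":0,"z":31,"wx":0,"wy":0,"wz":0,"hand":0.4},{"x":0,"y":0,"z":20,"wx":0,"wy":0,"wz":0,"hand":0.4},{"x":0,"y":0,"z":11,"wx":0,"wy":0,"wz":0,"hand":0.4},{"x":0,"y":0,"z":0,"wx":0,"wy":0,"wz":0,"hand":0.4}]'
python3 - <<'E'
from h import *
o,im=snap("wrist","w3")
print(rel((.5265,.0669,.131),o),proj("wrist",(.5275,.0687,.131),o))
# planned arc in world
E
```

```text
t: 2.45
ee_pos: [0.5256, 0.0699, 0.1003]
ee_rot: [-3.139, 0.002, 0.766]
force: [-0.9, 0.1, -0.7]
opening: 0.401
gripper_force: 0.0
[ -1.5   2.7 -30.7] [317.85361582 295.72751465]
```

View pics/w3.png

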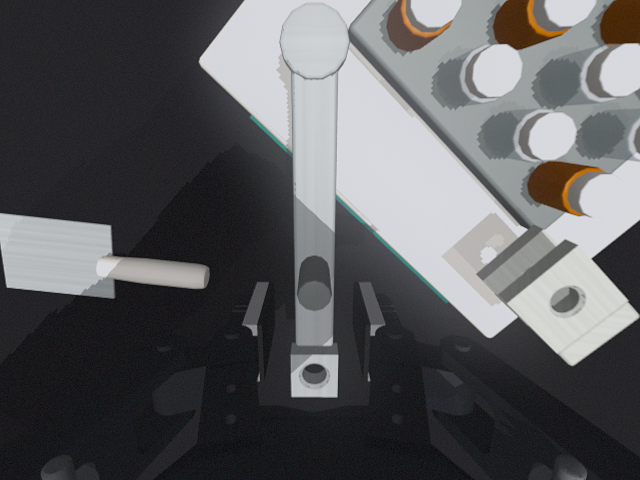

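The knob top is at (315,295), centred between the pads. Now I'll swing the bar along its arc.

```bash
python3 -m creep '[{"x":0,"y":0,"z":0,"wx":0,"wy":0,"wz":0,"hand":0.27},{"x":0,"y":0,"z":0,"wx":0,"wy":0,"wz":0,"hand":0.27},{"x":0.3,"y":7.5,"z":0,"wx":0,"wy":0,"wz":-4,"hand":0.27},{"x":0.3,"y":7.5,"z":0,"wx":0,"wy":0,"wz":-4,"hand":0.27},{"x":0.3,"y":7.5,"z":0,"wx":0,"wy":0,"wz":-4,"hand":0.27},{"x":0.3,"y":7.5,"z":0,"wx":0,"wy":0,"wz":-4,"hand":0.27},{"x":0.3,"y":7.5,"z":0,"wx":0,"wy":0,"wz":-4,"hand":0.27},{"x":0.3,"y":7.5,"z":0,"wx":0,"wy":0,"wz":-4,"hand":0.27},{"x":0.3,"y":7.5,"z":0,"wx":0,"wy":0,"wz":-4,"hand":0.27},{"x":0.3,"y":7.5,"z":0,"wx":0,"wy":0,"wz":-4,"hand":0.27},{"x":0.3,"y":7.5,"z":0,"wx":0,"wy":0,"wz":-4,"hand":0.27},{"x":0,"y":0,"z":0,"wx":0,"wy":0,"wz":0,"hand":0.27}]'
python3 - <<'E'
from h import *
o=bot.observe()
print(o["ee_pos"],rel((.6055+.0015,.0345,.1),o), "closed knob rel")
E
```

```text
t: 3.5
ee_pos: [0.5873, 0.0383, 0.1034]
ee_rot: [3.14, -0.0, 1.4]
force: [-0.4, 0.1, -0.2]
opening: 0.269
gripper_force: 0.0
[0.58725072 0.03829572 0.10341525] [-0.4 20.1  3.5] closed knob rel
```

```bash
python3 -m creep '[{"x":0.1,"y":6,"z":0,"wx":0,"wy":0,"wz":-3.4,"hand":0.27},{"x":0.1,"y":6,"z":0,"wx":0,"wy":0,"wz":-3.4,"hand":0.27},{"x":0.1,"y":6,"z":0,"wx":0,"wy":0,"wz":-3.4,"hand":0.27},{"x":0,"y":1,"z":0,"wx":0,"wy":0,"wz":0,"hand":0.27},{"x":0,"y":1,"z":0,"wx":0,"wy":0,"wz":0,"hand":0.27},{"x":0,"y":0,"z":0,"wx":0,"wy":0,"wz":0,"hand":0.27}]'
python3 -m creep '[{"x":0,"y":1,"z":0,"wx":0,"wy":0,"wz":0,"hand":0.27},{"x":0,"y":1,"z":0,"wx":0,"wy":0,"wz":0,"hand":0.27},{"x":0,"y":0,"z":0,"wx":0,"wy":0,"wz":0,"hand":0.27}]'
python3 -m creep '[{"x":0,"y":1,"z":0,"wx":0,"wy":0,"wz":0,"hand":0.27},{"x":0,"y":0,"z":0,"wx":0,"wy":0,"wz":0,"hand":0.27}]'
```

```text
t: 4.0
ee_pos: [0.6054, 0.037, 0.1029]
ee_rot: [3.141, 0.0, 1.572]
force: [-0.1, 0.2, 0.5]
opening: 0.27
gripper_force: 0.0
t: 4.25
ee_pos: [0.6075, 0.0369, 0.1027]
ee_rot: [3.141, 0.0, 1.574]
force: [-0.8, -0.1, -0.8]
opening: 0.272
gripper_force: 0.0
t: 4.42
ee_pos: [0.6086, 0.0369, 0.1026]
ee_rot: [3.142, 0.0, 1.575]
force: [-0.9, -0.1, 0.3]
opening: 0.273
gripper_force: 0.0
```

```bash
for i in 1 ; do python3 -m creep '[{"x":0,"y":1,"z":0,"wx":0,"wy":0,"wz":0,"hand":0.27},{"x":0,"y":0,"z":0,"wx":0,"wy":0,"wz":0,"hand":0.27}]'; python3 -m creep '[{"x":0,"y":1,"z":0,"wx":0,"wy":0,"wz":0,"hand":0.27},{"x":0,"y":0,"z":0,"wx":0,"wy":0,"wz":0,"hand":0.27}]'; done | grep -E "pos|force"
```

```text
ee_pos: [0.6096, 0.0369, 0.1026]
force: [-0.3, -0.1, 0.2]
gripper_force: 0.0
ee_pos: [0.6106, 0.0369, 0.1026]
force: [-0.5, -0.1, 0.8]
gripper_force: 0.0
```

```bash
python3 - <<'E'
from h import *
o,im=snap("wrist","w4")
for P in((.607,.0345,.131),(.6095,-.0355,.11)): print(proj("wrist",P,o))
E
```

```text
[303.94811384 298.54432196]
[309.57868725 391.97491802]
```

View pics/w4.png

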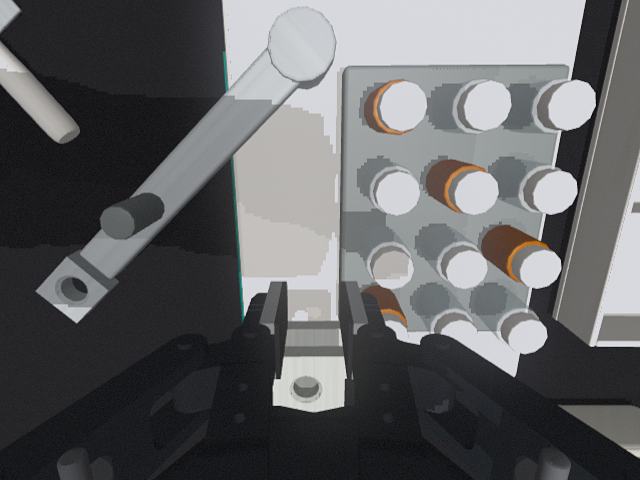

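The bar has been left behind: the knob is at (120,218) and the eye at (72,288). I'll work out where it actually is relative to the pads.

```bash
python3 - <<'E'
from h import *
o=load("w4")
for P in((.5265,.0669,.131),(.4771,.0186,.097)): print("init pred w4",proj("wrist",P,o))
print("knob",unproj("wrist",(120,218),.131,o),"eye",unproj("wrist",(72,288),.097,o),"fork",unproj("wrist",(306,388),.11,o),"hinge",unproj("wrist",(302,44),.1,o))
for n,k,e,f,h in(("w2",(308.5,213),(310,286),(481,226),(308,52)),("w3",(315,295),(314,375),(568,299),(315,40))):
    o=load(n);print(n,o["ee_pos"],[unproj("wrist",u,z,o).round(4) for u,z in((k,.131),(e,.097),(f,.11),(h,.1))])
    for z in(0,-.01,-.02,-.03):
        for y in (-.017,.017):
            P=o["ee_pos"]+R.from_euler('xyz',o["ee_rot"]).apply([0,y,z]);print(z,y,proj("wrist",P,o))
E
```

```text
init pred w4 [118.34041476 230.17473991]
init pred w4 [ 75.06278941 294.85695886]
knob [0.52804579 0.0723634  0.131     ] eye [0.47617771 0.02282989 0.097     ] fork [ 0.60745253 -0.03277388  0.11      ] hinge [0.605604   0.14606193 0.1       ]
w2 [0.51938075 0.05828735 0.19545186] [array([0.5286, 0.071 , 0.131 ]), array([0.4775, 0.0211, 0.097 ]), array([ 0.6083, -0.0339,  0.11  ]), array([0.6051, 0.1451, 0.1   ])]
0 -0.017 [280.30858046 269.79204872]
0 0.017 [343.95615926 269.85380953]
-0.01 -0.017 [278.55902718 277.44440914]
-0.01 0.017 [345.54125253 277.51041827]
-0.02 -0.017 [276.61602434 285.94289736]
-0.02 0.017 [347.30163535 286.01374273]
-0.03 -0.017 [274.44560952 295.4360615 ]
-0.03 0.017 [349.26808648 295.51245622]
w3 [0.5256369  0.0698838  0.10034332] [array([0.5271, 0.0692, 0.131 ]), array([0.4763, 0.0209, 0.097 ]), array([ 0.6088, -0.0337,  0.11  ]), array([0.606 , 0.1455, 0.1   ])]
0 -0.017 [280.30858046 269.79204872]
0 0.017 [343.95615926 269.85380953]
-0.01 -0.017 [278.55902718 277.44440914]
-0.01 0.017 [345.54125253 277.51041827]
-0.02 -0.017 [276.61602434 285.94289736]
-0.02 0.017 [347.30163535 286.01374273]
-0.03 -0.017 [274.44560952 295.4360615 ]
-0.03 0.017 [349.26808648 295.51245622]
```

Knob estimates from all three wrist views agree, so the fingers must have passed above it. The pad tips look higher than I assumed, so I'll shut the gripper here in free space and measure where they are.

```bash
python3 -m creep '[{"x":0,"y":0,"z":0,"wx":0,"wy":0,"wz":0,"hand":0},{"x":0,"y":0,"z":0,"wx":0,"wy":0,"wz":0,"hand":0},{"x":0,"y":0,"z":0,"wx":0,"wy":0,"wz":0,"hand":0},{"x":0,"y":0,"z":0,"wx":0,"wy":0,"wz":0,"hand":0}]'
python3 - <<'E'
from h import *
o,im=snap("wrist","w5");_,s=snap("scene","s5")
Rm=R.from_euler('xyz',o["ee_rot"])
for z in(0,-.019,-.035,-.05):
    P=o["ee_pos"]+Rm.apply([0,0,z]);print(z,"w",proj("wrist",P,o),"x11",proj("wrist",P+Rm.apply([.011,0,0]),o),"scene",proj("scene",P))
u,v=map(int,proj("scene",o["ee_pos"]))
a=im[230:430,200:420];a=cv2.resize(a,(396,360));b=cv2.resize(s[v-70:v+50,u-65:u+65],(390,360),interpolation=cv2.INTER_CUBIC)
print("scene crop origin",u-65,v-70)
cv2.imwrite("pics/c5.png",np.hstack([a,b]))
E
```

```text
t: 5.13
ee_pos: [0.6105, 0.0369, 0.1026]
ee_rot: [3.142, 0.0, 1.575]
force: [0.6, -0.4, -0.6]
opening: -0.001
gripper_force: 0.0
0 w [312.13032627 269.82289689] x11 [312.12336096 250.4091627 ] scene [353.88213405 266.15573852]
-0.019 w [311.96592408 285.08612517] x11 [311.95514185 263.8917993 ] scene [354.59625501 259.23699806]
-0.035 w [311.79826672 300.65156624] x11 [311.78297773 277.69062555] scene [355.21170748 253.27420435]
-0.05 w [311.60879098 318.24264227] x11 [311.58765792 293.34536357] scene [355.80078723 247.56692197]
scene crop origin 288 196
```

View pics/c5.png

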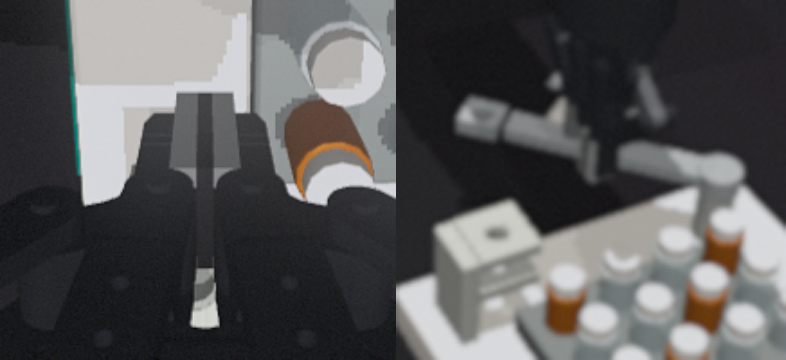

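Wrist crop: the shut tips end at about v=281. That puts them some 38 mm behind the reported TCP, and ~40 mm behind at hand 0.27. So the fingers did clear the knob. I'll go back over it with that correction.

```bash
python3 -m creep '[{"x":0,"y":0,"z":-30,"wx":0,"wy":0,"wz":0,"hand":0.3},{"x":11,"y":-27,"z":0,"wx":0,"wy":0,"wz":0,"hand":0.35},{"x":11,"y":-27,"z":0,"wx":0,"wy":0,"wz":0,"hand":0.35},{"x":12,"y":-28,"z":0,"wx":0,"wy":0,"wz":0,"hand":0.35},{"x":0,"y":0,"z":0,"wx":0,"wy":0,"wz":6.6,"hand":0.35},{"x":0,"y":0,"z":0,"wx":0,"wy":0,"wz":6.6,"hand":0.35},{"x":0,"y":0,"z":0,"wx":0,"wy":0,"wz":6.6,"hand":0.35},{"x":0,"y":0,"z":0,"wx":0,"wy":0,"wz":6.6,"hand":0.35},{"x":0,"y":0,"z":0,"wx":0,"wy":0,"wz":6.6,"hand":0.35},{"x":0,"y":0,"z":0,"wx":0,"wy":0,"wz":6.6,"hand":0.35},{"x":0,"y":0,"z":0,"wx":0,"wy":0,"wz":6.6,"hand":0.35},{"x":0,"y":0,"z":0,"wx":0,"wy":0,"wz":0,"hand":0.35}]'
python3 - <<'E'
from h import *
print(rel((.5278,.0708,.131)))
E
```

```text
t: 6.23
ee_pos: [0.5283, 0.0705, 0.1326]
ee_rot: [3.142, -0.0, 0.763]
force: [-1.1, 0.4, 1.0]
opening: 0.354
gripper_force: 0.0
[-0.2 -0.6  1.6]
```

```bash
python3 -m creep '[{"x":0,"y":0,"z":15,"wx":0,"wy":0,"wz":0,"hand":0.35},{"x":0,"y":0,"z":15,"wx":0,"wy":0,"wz":0,"hand":0.35},{"x":0,"y":0,"z":15,"wx":0,"wy":0,"wz":0,"hand":0.35},{"x":0,"y":0,"z":10,"wx":0,"wy":0,"wz":0,"hand":0.35},{"x":0,"y":0,"z":5,"wx":0,"wy":0,"wz":0,"hand":0.35},{"x":0,"y":0,"z":0,"wx":0,"wy":0,"wz":0,"hand":0.35}]'
python3 -m creep '[{"x":0,"y":0,"z":3,"wx":0,"wy":0,"wz":0,"hand":0.25},{"x":0,"y":0,"z":3,"wx":0,"wy":0,"wz":0,"hand":0.25},{"x":0,"y":0,"z":0,"wx":0,"wy":0,"wz":0,"hand":0.25}]'
```

```text
t: 6.73
ee_pos: [0.5278, 0.0705, 0.0718]
ee_rot: [-3.141, 0.001, 0.771]
force: [-0.2, -0.5, -0.0]
opening: 0.351
gripper_force: 0.0
t: 6.98
ee_pos: [0.5284, 0.0705, 0.0666]
ee_rot: [3.141, -0.0, 0.77]
force: [0.4, 0.6, -0.2]
opening: 0.252
gripper_force: 0.0
```

```bash
python3 -m creep '[{"x":0.3,"y":7.5,"z":0,"wx":0,"wy":0,"wz":-4,"hand":0.25},{"x":0.3,"y":7.5,"z":0,"wx":0,"wy":0,"wz":-4,"hand":0.25},{"x":0.3,"y":7.5,"z":0,"wx":0,"wy":0,"wz":-4,"hand":0.25},{"x":0.3,"y":7.5,"z":0,"wx":0,"wy":0,"wz":-4,"hand":0.25},{"x":0.3,"y":7.5,"z":0,"wx":0,"wy":0,"wz":-4,"hand":0.25},{"x":0,"y":0,"z":0,"wx":0,"wy":0,"wz":0,"hand":0.25}]'
python3 - <<'E'
from h import *
o,im=snap("wrist","w6")
E
```

```text
t: 7.48
ee_pos: [0.5598, 0.0482, 0.0668]
ee_rot: [3.141, -0.0, 1.121]
force: [-0.1, 0.1, -0.5]
opening: 0.245
gripper_force: 0.0
```

View pics/w6.png

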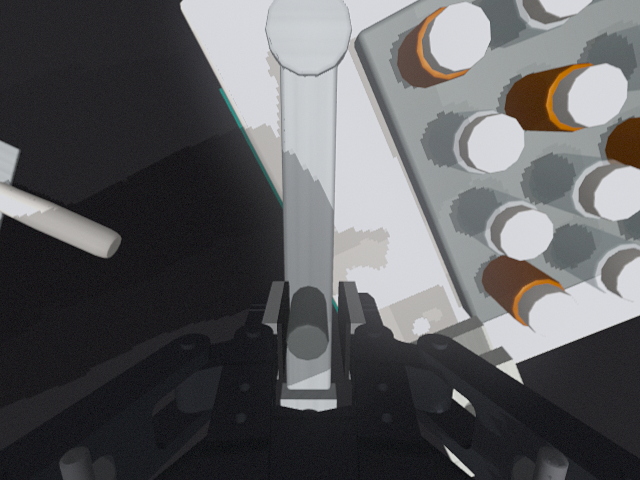

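The knob (308,340) is now between the pads and the bar is following. Continuing the swing.

```bash
python3 -m creep '[{"x":0.3,"y":7.5,"z":0,"wx":0,"wy":0,"wz":-4,"hand":0.25},{"x":0.3,"y":7.5,"z":0,"wx":0,"wy":0,"wz":-4,"hand":0.25},{"x":0.3,"y":7.5,"z":0,"wx":0,"wy":0,"wz":-4,"hand":0.25},{"x":0.3,"y":7.5,"z":0,"wx":0,"wy":0,"wz":-4,"hand":0.25},{"x":0.3,"y":7.5,"z":0,"wx":0,"wy":0,"wz":-4,"hand":0.25},{"x":0.2,"y":5,"z":0,"wx":0,"wy":0,"wz":-3,"hand":0.25},{"x":0.1,"y":3,"z":0,"wx":0,"wy":0,"wz":-2,"hand":0.25},{"x":0,"y":1,"z":0,"wx":0,"wy":0,"wz":0,"hand":0.25},{"x":0,"y":0,"z":0,"wx":0,"wy":0,"wz":0,"hand":0.25}]'
python3 -m creep '[{"x":0,"y":1,"z":0,"wx":0,"wy":0,"wz":0,"hand":0.25},{"x":0,"y":1,"z":0,"wx":0,"wy":0,"wz":0,"hand":0.25},{"x":0,"y":0,"z":0,"wx":0,"wy":0,"wz":0,"hand":0.25}]'|grep -E "pos|for"
python3 -m creep '[{"x":0,"y":1,"z":0,"wx":0,"wy":0,"wz":0,"hand":0.25},{"x":0,"y":0,"z":0,"wx":0,"wy":0,"wz":0,"hand":0.25}]'|grep -E "pos|for"
```

```text
t: 8.28
ee_pos: [0.6035, 0.0385, 0.0667]
ee_rot: [3.142, 0.0, 1.552]
force: [0.4, 0.4, 0.2]
opening: 0.248
gripper_force: 0.0
ee_pos: [0.6056, 0.0383, 0.0667]
force: [-0.7, 0.4, 0.6]
gripper_force: 0.5
ee_pos: [0.6067, 0.0382, 0.0666]
force: [-0.9, 0.2, 0.1]
gripper_force: 0.4
```

```bash
python3 -m creep '[{"x":0,"y":1,"z":0,"wx":0,"wy":0,"wz":0,"hand":0.25},{"x":0,"y":1,"z":0,"wx":0,"wy":0,"wz":0,"hand":0.25},{"x":0,"y":0,"z":0,"wx":0,"wy":0,"wz":0,"hand":0.25}]'|grep -E "pos|for"
python3 -m creep '[{"x":0,"y":1,"z":0,"wx":0,"wy":0,"wz":0,"hand":0.25},{"x":0,"y":0,"z":0,"wx":0,"wy":0,"wz":0,"hand":0.25}]'|grep -E "pos|for"
python3 -m creep '[{"x":0,"y":1,"z":0,"wx":0,"wy":0,"wz":0,"hand":0.25},{"x":0,"y":0,"z":0,"wx":0,"wy":0,"wz":0,"hand":0.25}]'|grep -E "pos|for"
```

```text
ee_pos: [0.6085, 0.0382, 0.0665]
force: [-3.6, -0.2, 0.6]
gripper_force: 1.1
ee_pos: [0.6086, 0.0382, 0.0664]
force: [-7.7, -1.5, 4.2]
gripper_force: 4.1
ee_pos: [0.6086, 0.0381, 0.0664]
force: [-13.9, -1.3, 9.4]
gripper_force: 6.8
```

Force builds at x≈0.6086, so the bar is on its stop. Now I'll back off a little, lift clear, and go look at the fork hole.

```bash
python3 -m creep '[{"x":0,"y":-2,"z":0,"wx":0,"wy":0,"wz":0,"hand":0.25},{"x":0,"y":-1.5,"z":0,"wx":0,"wy":0,"wz":0,"hand":0.28},{"x":0,"y":0,"z":0,"wx":0,"wy":0,"wz":0,"hand":0.28},{"x":0,"y":0,"z":-10,"wx":0,"wy":0,"wz":0,"hand":0.28},{"x":0,"y":0,"z":-40,"wx":0,"wy":0,"wz":0,"hand":0.3},{"x":0,"y":0,"z":-40,"wx":0,"wy":0,"wz":0,"hand":0.3},{"x":0,"y":0,"z":-40,"wx":0,"wy":0,"wz":-1,"hand":0.5},{"x":-28,"y":1,"z":0,"wx":0,"wy":0,"wz":0,"hand":0.5},{"x":-28,"y":1,"z":0,"wx":0,"wy":0,"wz":0,"hand":0.5},{"x":-28,"y":1,"z":0,"wx":0,"wy":0,"wz":0,"hand":0.5},{"x":0,"y":0,"z":0,"wx":0,"wy":0,"wz":0,"hand":0.5},{"x":0,"y":0,"z":0,"wx":0,"wy":0,"wz":0,"hand":0.5}]'
python3 - <<'E'
from h import *
o,im=snap("wrist","w7")
for P in((.608,-.0345,.11),(.6076,.0348,.131)):
    u=proj("wrist",P,o);print("pred",u)
    g=cv2.cvtColor(im,cv2.COLOR_BGR2GRAY);x,y=u.astype(int);c=cv2.resize(g[y-25:y+25,x-25:x+25],None,fx=6,fy=6,interpolation=cv2.INTER_CUBIC)
    h=cv2.HoughCircles(cv2.GaussianBlur(c,(9,9),0),cv2.HOUGH_GRADIENT,1,20,param1=60,param2=15,minRadius=45,maxRadius=90)
    if h is not None:
        for q in h[0][:4]:
            w=((q[:2]+.5)/6-.5)+[x-25,y-25];print(w,q[2]/6,unproj("wrist",w,P[2],o))
E
```

```text
t: 10.28
ee_pos: [0.6104, -0.0469, 0.1972]
ee_rot: [3.141, 0.0, 1.57]
force: [-0.5, 1.2, -0.3]
opening: 0.497
gripper_force: 0.0
pred [309.28057839 209.79663092]
[308.5        198.66666698] 8.366667 [ 0.60744757 -0.02595368  0.11      ]
[308.16666603 207.5       ] 9.650001 [ 0.6071662  -0.03272332  0.11      ]
pred [307.89121654 112.30913482]
[305.66666603 109.5       ] 12.55 [0.60617845 0.03651342 0.131     ]
```

Fork hole at (308,207.5) → (0.6072, −0.0327); knob → (0.6062, 0.0365), which matches a closed bar. Now to the pin.

```bash
python3 -m creep '[{"x":-34,"y":-16.6,"z":0,"wx":0,"wy":0,"wz":0,"hand":0.5},{"x":-34,"y":-16.6,"z":0,"wx":0,"wy":0,"wz":0,"hand":0.5},{"x":-34,"y":-16.6,"z":0,"wx":0,"wy":0,"wz":0,"hand":0.5},{"x":-34,"y":-16.6,"z":0,"wx":0,"wy":0,"wz":0,"hand":0.5},{"x":-34,"y":-16.6,"z":0,"wx":0,"wy":0,"wz":0,"hand":0.5},{"x":-34,"y":-16.6,"z":0,"wx":0,"wy":0,"wz":0,"hand":0.5},{"x":-34,"y":-16.6,"z":0,"wx":0,"wy":0,"wz":0,"hand":0.5},{"x":-34,"y":-16.6,"z":0,"wx":0,"wy":0,"wz":0,"hand":0.5},{"x":-34,"y":-16.6,"z":0,"wx":0,"wy":0,"wz":0,"hand":0.5},{"x":-32,"y":-16.6,"z":0,"wx":0,"wy":0,"wz":0,"hand":0.5},{"x":0,"y":0,"z":0,"wx":0,"wy":0,"wz":0,"hand":0.5},{"x":0,"y":0,"z":0,"wx":0,"wy":0,"wz":0,"hand":0.5}]'
python3 - <<'E'
from h import *
o,im=snap("wrist","w8")
P=(.4427,-.3725,.084);u=proj("wrist",P,o);print("pred",u)
g=cv2.cvtColor(im,cv2.COLOR_BGR2GRAY);x,y=u.astype(int);c=cv2.resize(g[y-40:y+40,x-40:x+40],None,fx=6,fy=6,interpolation=cv2.INTER_CUBIC)
h=cv2.HoughCircles(cv2.GaussianBlur(c,(9,9),0),cv2.HOUGH_GRADIENT,1,20,param1=60,param2=15,minRadius=50,maxRadius=100)
if h is not None:
    for q in h[0][:5]:
        w=((q[:2]+.5)/6-.5)+[x-40,y-40];print(w,q[2]/6,unproj("wrist",w,P[2],o),rel(unproj("wrist",w,P[2],o),o))
cv2.imwrite("pics/c8.png",cv2.resize(im[:,200:420],None,fx=1.2,fy=1.2))
E
```

```text
t: 11.33
ee_pos: [0.4443, -0.3845, 0.1967]
ee_rot: [3.141, -0.0, 1.57]
force: [0.7, 0.5, 0.0]
opening: 0.502
gripper_force: 0.0
pred [310.68784777 203.22373782]
[308.83333206 194.33333397] 10.849999 [ 0.44119905 -0.36508472  0.084     ] [ 19.4  -3.2 112.7]
[307.5        201.66666794] 13.133334 [ 0.44007893 -0.37119371  0.084     ] [ 13.3  -4.3 112.7]
[307.5 197.5] 13.966667 [ 0.44009557 -0.36771375  0.084     ] [ 16.8  -4.3 112.7]
[280.83333302 181.33333397] 12.066667 [ 0.41856875 -0.35443472  0.084     ] [ 30.  -25.8 112.7]
[310.83333206 198.83333206] 15.7 [ 0.44282759 -0.36882447  0.084     ] [ 15.7  -1.5 112.7]
```

View pics/c8.png

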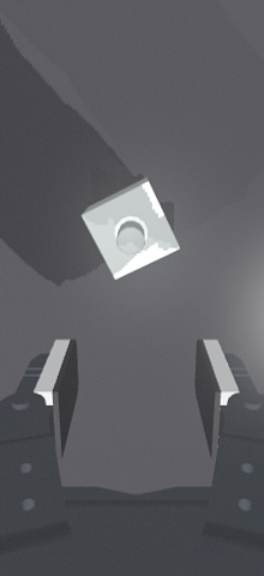

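The crop shows the block top with corners (148,180), (180,247), (115,278), (82,214) and the pin head disc at about (131,239). I'll compare the two estimates.

```bash
python3 - <<'E'
from h import *
o=load("w8")
for z,c in((.05,(131.25,229.75)),(.084,(131,239))):
    P=unproj("wrist",(c[0]/1.2+200,c[1]/1.2),z,o);print(P,rel(P,o))
g=cv2.imread("pics/w8.png",0)
np.set_printoptions(linewidth=250);print(g[180:220:2,290:330:2])
E
```

```text
[ 0.44124349 -0.36888927  0.05      ] [ 15.6  -3.1 146.7]
[ 0.44145797 -0.36910274  0.084     ] [ 15.4  -2.9 112.7]
[[203 204 202 202 200 201 195 203 224 237 228 217 207 197 202 202 202 201 202 202]
 [210 213 206 201 202 197 240 250 249 250 249 248 248 224 197 202 202 202 202 202]
 [211 216 212 202 194 247 251 229 180 169 170 194 235 244 237 199 202 201 203 202]
 [208 216 214 199 243 249 191 141 145 146 145 143 146 196 248 235 200 202 202 201]
 [216 216 215 221 254 198 143 147 146 146 147 142 142 139 217 242 195 202 202 201]
 [216 216 215 253 255 135 147 184 199 202 202 192 157 140 150 242 232 200 201 201]
 [217 215 214 255 209 159 199 208 209 207 206 206 202 184 133 226 242 200 201 200]
 [213 215 216 255 145 200 207 205 206 206 205 204 202 202 160 212 243 200 202 200]
 [215 215 213 253 161 203 205 205 204 204 203 203 202 202 194 197 246 205 200 201]
 [215 215 214 226 194 202 204 203 202 203 202 201 200 200 199 205 240 214 210 203]
 [214 215 215 209 193 200 200 200 201 200 201 200 198 199 197 194 209 213 213 211]
 [214 214 216 213 193 199 199 200 210 209 209 200 198 198 198 170 215 214 213 214]
 [215 214 215 214 191 205 205 205 213 213 211 206 199 196 194 202 214 214 227 247]
 [214 214 214 214 207 204 211 212 212 211 212 211 207 200 179 215 214 231 255 255]
 [214 214 215 214 214 198 207 210 211 210 210 210 208 200 221 225 233 255 255 255]
 [214 214 214 214 214 214 209 202 205 206 206 203 195 210 240 255 255 255 255 255]
 [214 214 213 214 212 214 215 215 206 213 210 207 254 255 255 255 255 255 255 255]
 [214 213 214 213 214 213 215 214 213 215 210 253 255 255 255 255 255 255 255 255]
 [214 213 214 213 214 213 213 213 212 209 255 255 255 255 255 255 255 255 255 255]
 [215 213 213 213 213 213 213 213 209 255 255 255 255 255 255 255 255 255 206 106]]
```

```bash
python3 -m creep '[{"x":14.5,"y":-3.2,"z":0,"wx":0,"wy":0,"wz":0,"hand":0.5},{"x":0,"y":0,"z":35,"wx":0,"wy":0,"wz":0,"hand":0.5},{"x":0,"y":0,"z":35,"wx":0,"wy":0,"wz":0,"hand":0.5},{"x":0,"y":0,"z":35,"wx":0,"wy":0,"wz":0,"hand":0.5},{"x":0,"y":0,"z":30,"wx":0,"wy":0,"wz":0,"hand":0.5},{"x":0,"y":0,"z":20,"wx":0,"wy":0,"wz":0,"hand":0.5},{"x":0,"y":0,"z":10,"wx":0,"wy":0,"wz":0,"hand":0.5},{"x":0,"y":0,"z":5,"wx":0,"wy":0,"wz":0,"hand":0.5},{"x":0,"y":0,"z":0,"wx":0,"wy":0,"wz":0,"hand":0.5}]'
python3 -m creep '[{"x":0,"y":0,"z":5,"wx":0,"wy":0,"wz":0,"hand":0.5},{"x":0,"y":0,"z":0,"wx":0,"wy":0,"wz":0,"hand":0.5}]'
python3 -m creep '[{"x":0,"y":0,"z":0,"wx":0,"wy":0,"wz":0,"hand":0.1},{"x":0,"y":0,"z":0,"wx":0,"wy":0,"wz":0,"hand":0.1},{"x":0,"y":0,"z":0,"wx":0,"wy":0,"wz":0,"hand":0.1},{"x":0,"y":0,"z":0,"wx":0,"wy":0,"wz":0,"hand":0.1},{"x":0,"y":0,"z":0,"wx":0,"wy":0,"wz":0,"hand":0.1}]' 40
```

```text
t: 12.13
ee_pos: [0.4419, -0.3685, 0.0266]
ee_rot: [-3.141, -0.0, 1.573]
force: [-0.3, 0.1, 0.4]
opening: 0.501
gripper_force: 0.0
t: 12.3
ee_pos: [0.4419, -0.3696, 0.0221]
ee_rot: [3.141, 0.001, 1.572]
force: [-0.1, 0.2, -0.3]
opening: 0.504
gripper_force: 0.0
t: 12.72
ee_pos: [0.4416, -0.3697, 0.0224]
ee_rot: [3.141, 0.001, 1.572]
force: [-0.7, 0.9, 5.1]
opening: 0.219
gripper_force: 38.9
```

```bash
python3 -m creep '[{"x":0,"y":0,"z":-10,"wx":0,"wy":0,"wz":0,"hand":0.1},{"x":0,"y":0,"z":-20,"wx":0,"wy":0,"wz":0,"hand":0.1},{"x":0,"y":0,"z":-30,"wx":0,"wy":0,"wz":0,"hand":0.1},{"x":0,"y":0,"z":-40,"wx":0,"wy":0,"wz":0,"hand":0.1},{"x":0,"y":0,"z":-40,"wx":0,"wy":0,"wz":0,"hand":0.1},{"x":0,"y":0,"z":0,"wx":0,"wy":0,"wz":0,"hand":0.1},{"x":0,"y":0,"z":0,"wx":0,"wy":0,"wz":0,"hand":0.1}]'
python3 - <<'E'
from h import *
o,im=snap("wrist","w9")
g=cv2.cvtColor(im,cv2.COLOR_BGR2GRAY);np.set_printoptions(linewidth=300)
print(g[240:400:6,280:346:3])
print(rel((.4416+.1660,-.3697+.3373,.1),o))
E
```

```text
t: 13.3
ee_pos: [0.4421, -0.3704, 0.1646]
ee_rot: [3.138, 0.004, 1.572]
force: [0.3, 0.4, -1.2]
opening: 0.218
gripper_force: 39.2
[[117 119 165 215 223 255 255 255 255 255 255 255 255 255 255 255 255 255 216 140 127 124]
 [116 118 118 193 255 255 255 255 255 255 255 255 255 255 189 123 129 130 129 127 126 126]
 [115 118 119 119 158 255 255 255 255 252 151 125 129 129 126 130 129 130 129 127 125 126]
 [114 117 118 119 121 126 134 122 124 154 186 187 183 170 126 127 126 125 126 125 126 125]
 [115 116 117 116 120 120 121 123 129 178 184 187 182 180 145 126 125 124 125 124 123 122]
 [112 113 117 118 118 118 120 121 139 178 187 183 182 179 159 122 123 124 124 123 121 122]
 [113 112 113 116 116 140 219 247 251 244 245 246 244 244 246 248 203 165 119 122 120 119]
 [189 190 189  88 205 247 246 246 227 144 148 147 148 147 223 242 241 245 246  95 164 190]
 [188 187 160  84 197 244 141 147 148 149 150 150 149 150 147 147 144 229 240  93 104 188]
 [186 189  78  84 124 140 145 147 148 150 148 150 149 149 147 146 144 142 153  90  89 189]
 [186 188  80  80 125 143 144 147 150 149 152 151 148 149 1
[... 808 characters left out ...]
5 196 195 197 155 101 104 104 102  69 105]
 [ 65 101  89  94 101 102 101 101 102 104 102 103 104 103 105 102 104 100 102 102  69 102]
 [ 61 101 100 102 100 102 102 103 104  99 101 103 103 103 102 101 102 104 102 102  70 102]
 [ 68  94  97  99 102 101 101 100 101  99 105 101 103 101 101 100 103 103 102 103  66  96]
 [112  92  99  99  99 102 100 101 102 102  99 100 100 101 102 102  99 102 102 101  97  97]
 [ 94  98 100  99 100 101  98 100 101 100 101 100 101  99  98 100 100 102 101 100 101  96]
 [101 101  99  98  99  99  99  97 100 100 102 100 100 102  99  98 100 102 102  99 100  99]
 [101  99 100 100  99  99  98 101  98  99  99  98  99 101 100  99  98  99  99 100 100  98]]
[338.1 165.5  63.9]
```

```bash
python3 - <<'E'
from h import *
o=load("w9");g=cv2.imread("pics/w9.png",0)
np.set_printoptions(linewidth=300)
print(g[305:372:2,312:316].mean(1).round());print(g[246:266,312:316].mean(1).round());print(g[335,282:346]);print(g[268,300:328])
Rm=R.from_euler('xyz',o["ee_rot"])
for nm,px,zr in(("head",(313.3,335),-.0616),("tip",(313.7,259),.018)):
    P=unproj("wrist",px,o["ee_pos"][2]-zr,o);print(nm,rel(P,o),P)
E
```

```text
[148. 147. 148. 153. 177. 210. 202. 200. 199. 198. 198. 198. 198. 198. 197. 196. 198. 196. 197. 197. 196. 196. 195. 196. 196. 194. 132. 102. 102. 102. 104. 101. 101. 101.]
[255. 255. 255. 240. 190. 140. 124. 126. 127. 131. 168. 187. 185. 185. 184. 184. 185. 184. 184. 184.]
[102 103 103 101  68  63  96 188 199 197 197 198 197 197 197 197 197 197 198 197 197 197 198 197 198 197 196 197 198 196 197 195 196 197 198 196 196 196 197 197 196 196 197 196 197 197 198 196 197 197 197 196 196 196 194 195 171  69  71  77 107 103 103 104]
[121 119 121 119 127 175 177 178 182 183 185 183 186 187 186 183 181 181 181 180 179 175 157 121 123 123 126 123]
head [ -0.2   0.7 -61.6] [ 0.4426273  -0.37042507  0.22616748]
tip [-0.7  0.8 18. ] [ 0.4430307  -0.37121612  0.14656748]
```

The pin is vertical in the hand: head centre in tool (−0.2, +0.7), tip (−0.7, +0.8) mm. Carrying it over the fork.

```bash
python3 -m creep '[{"x":33.8,"y":16.5,"z":0,"wx":0,"wy":0,"wz":0,"hand":0.1},{"x":33.8,"y":16.5,"z":0,"wx":0,"wy":0,"wz":0,"hand":0.1},{"x":33.8,"y":16.5,"z":0,"wx":0,"wy":0,"wz":0,"hand":0.1},{"x":33.8,"y":16.5,"z":0,"wx":0,"wy":0,"wz":0,"hand":0.1},{"x":33.8,"y":16.5,"z":0,"wx":0,"wy":0,"wz":0,"hand":0.1},{"x":33.8,"y":16.5,"z":0,"wx":0,"wy":0,"wz":0,"hand":0.1},{"x":33.8,"y":16.5,"z":0,"wx":0,"wy":0,"wz":0,"hand":0.1},{"x":33.8,"y":16.5,"z":0,"wx":0,"wy":0,"wz":0,"hand":0.1},{"x":33.8,"y":16.5,"z":0,"wx":0,"wy":0,"wz":0,"hand":0.1},{"x":33.8,"y":16,"z":0,"wx":0,"wy":0,"wz":0,"hand":0.1},{"x":0,"y":0,"z":0,"wx":0,"wy":0,"wz":0,"hand":0.1},{"x":0,"y":0,"z":0,"wx":0,"wy":0,"wz":0,"hand":0.1}]'
python3 - <<'E'
from h import *
o,im=snap("wrist","w10")
print(o["ee_pos"],rel((.6073,-.0327,.11),o))
Rm=R.from_euler('xyz',o["ee_rot"])
print("fork px",proj("wrist",(.6073,-.0327,.11),o),"r",360*.0075/.265)
np.set_printoptions(linewidth=300)
print(cv2.cvtColor(im,cv2.COLOR_BGR2GRAY)[214:284:2,290:340:2])
E
```

```text
t: 14.35
ee_pos: [0.6052, -0.0294, 0.1602]
ee_rot: [-3.139, -0.0, 1.575]
force: [-0.4, -0.8, -1.1]
opening: 0.22
gripper_force: 39.3
[ 0.60524898 -0.02944285  0.1602454 ] [-3.3  2.2 50.2]
fork px [315.66287199 245.25751466] r 10.188679245283017
[[105 106 107 109 108 107 107 108 105 107 106 108 107 106 108 109 108 109 110 109 108 111 110 109 110]
 [147 142 143 147 148 148 151 146 144 146 148 147 145 147 148 149 148 146 149 149 152 149 149 147 149]
 [158 153 154 156 154 158 159 155 154 153 156 155 153 153 155 155 152 154 155 154 158 154 155 154 154]
 [157 153 154 153 154 157 160 153 151 154 156 155 151 153 152 154 151 155 153 156 155 155 156 154 156]
 [156 152 155 155 152 155 159 155 153 153 155 153 151 152 154 157 150 155 152 154 156 154 155 155 155]
 [157 154 154 156 153 155 158 155 151 154 155 154 152 152 154 155 152 156 156 154 156 154 155 156 154]
 [156 153 153 154 154 156 159 155 152 153 155 153 151 153 154 155 151 156 154 155 156 154 155 156 154]
 [165 153 152 155 153 156 158 154 151 154 155 154 151 155 154 155 153 155 154 154 158 153 155 154 155]
 [170 154 154 155 154 155 156 1
[... 2050 characters left out ...]
 162 169 144  88  94  96  96  94  95  95  94 102 166 172 213 213 213 212 214 213]
 [166 163 161 164 166 147 139 109  96 103 123 113 111 104 101  99  98 104 159 215 213 212 214 214 212]
 [166 165 161 164 106  92  95 120 138 141 142 142 144 142 136 136 132 125  99 142 218 213 211 212 212]
 [166 165 162 108 115 131 144 144 140 138 140 139 138 137 139 140 141 143 136 107 106 191 214 211 211]
 [156 155 103 117 141 141 139 140 137 139 140 138 136 138 139 140 141 138 138 138 117  91 151 202 195]
 [142 105 114 140 142 140 137 138 138 131 124 124 124 126 121 142 136 138 136 135 137 136 104 139 187]
 [ 45 102 140 139 139 135 138 125  88  72  76  75  74  76  75  84 121 139 137 134 136 138 139  55  57]]
```

The fork hole is visible at (315,246) with the eye hole concentric inside, so I'll make the small correction and start down.

```bash
python3 -m creep '[{"x":-3.2,"y":1.2,"z":0,"wx":0,"wy":0,"wz":0,"hand":0.1},{"x":0,"y":0,"z":0,"wx":0,"wy":0,"wz":0,"hand":0.1},{"x":0,"y":0,"z":10,"wx":0,"wy":0,"wz":0,"hand":0.1},{"x":0,"y":0,"z":10,"wx":0,"wy":0,"wz":0,"hand":0.1},{"x":0,"y":0,"z":0,"wx":0,"wy":0,"wz":0,"hand":0.1},{"x":0,"y":0,"z":0,"wx":0,"wy":0,"wz":0,"hand":0.1}]'
python3 - <<'E'
from h import *
o,im=snap("wrist","w11");print(o["ee_pos"],rel((.6073,-.0327,.11),o),proj("wrist",(.6073,-.0327,.11),o))
P=o["ee_pos"]+R.from_euler('xyz',o["ee_rot"]).apply([-.0006,.0007,.018]);print("tip",P,proj("wrist",P,o))
np.set_printoptions(linewidth=300)
print(cv2.cvtColor(im,cv2.COLOR_BGR2GRAY)[240:276:2,292:338:2])
E
```

```text
t: 14.9
ee_pos: [0.6061, -0.035, 0.1411]
ee_rot: [-3.14, -0.0, 1.571]
force: [0.6, 0.7, 0.2]
opening: 0.213
gripper_force: 39.3
[ 0.60607295 -0.03500083  0.14107005] [ 2.3  1.3 31.1] [314.41009376 246.7412176 ]
tip [ 0.60674801 -0.03559644  0.12306896] [313.46605358 258.77691232]
[[151 152 152 156 157 136 127 109 100 143 159 173 164 149 113 107 132 134 155 155 155 153 155]
 [153 153 151 158 155 133  98 135 115 102 102 103 106 103 114 137 104 133 142 157 153 153 153]
 [152 152 150 153 137 133  96  93 135 140 131 123 126 138 146 106  93 133 133 156 154 152 153]
 [159 160 162 153 135 129 118  92  93 117 129 137 134 120 105  96 109 113 134 156 152 152 154]
 [166 167 166 152 134 127 115 109  98  97  98  95  98 100  98 105 130 111 135 154 153 153 156]
 [166 165 165 152 136 136  95 123 116  97  95  96  98 100 112 129 106 127 138 154 154 152 152]
 [166 167 164 162 143 147 107 101 124 133 129 125 127 133 124 108 102 139 139 155 154 152 154]
 [164 164 165 166 163 148 137  99 103 109 119 125 118 112 106 104 129 141 143 155 152 152 155]
 [166 165 163 166 169 151 143 135 104 100  96 100 101 106 1
[... 191 characters left out ...]
4 144 149 154 153 155 152 149 205]
 [165 166 162 165 169 164 159  87  92  94  97  95  95  95  91 132 153 154 151 154 150 148 204]
 [165 164 164 165 168 165 160  85  92  96  96  96  96  93  93 134 159 158 158 162 157 157 206]
 [163 165 162 165 169 166 160  88  94  97  95  94  92  94  93 117 165 165 163 165 163 162 209]
 [164 163 162 163 168 164 161  89  94  94  95  95  94  94  94 116 165 165 163 167 162 162 212]
 [164 163 163 163 167 166 141  87  92  95  95  93  94  93  90 101 165 163 162 165 166 193 215]
 [162 162 162 165 150 135 109  97 101 118 109 110 100  99  97  95 102 145 165 166 170 213 212]
 [162 164 163 105  92  95 117 135 140 142 143 145 141 139 134 130 124  99 117 160 172 213 213]]
```

```bash
python3 -m creep '[{"x":2.2,"y":0.5,"z":0,"wx":0,"wy":0,"wz":0,"hand":0.1},{"x":0,"y":0,"z":0,"wx":0,"wy":0,"wz":0,"hand":0.1},{"x":0,"y":0,"z":6,"wx":0,"wy":0,"wz":0,"hand":0.1},{"x":0,"y":0,"z":6,"wx":0,"wy":0,"wz":0,"hand":0.1},{"x":0,"y":0,"z":6,"wx":0,"wy":0,"wz":0,"hand":0.1},{"x":0,"y":0,"z":0,"wx":0,"wy":0,"wz":0,"hand":0.1},{"x":0,"y":0,"z":0,"wx":0,"wy":0,"wz":0,"hand":0.1}]'
```

```text
t: 15.53
ee_pos: [0.6068, -0.0322, 0.123]
ee_rot: [-3.141, -0.0, 1.572]
force: [-0.6, 0.5, -0.8]
opening: 0.219
gripper_force: 39.3
```

The tip is in the hole with no contact force, so I'll continue down.

```bash
python3 -m creep '[{"x":0,"y":0,"z":5,"wx":0,"wy":0,"wz":0,"hand":0.1},{"x":0,"y":0,"z":5,"wx":0,"wy":0,"wz":0,"hand":0.1},{"x":0,"y":0,"z":5,"wx":0,"wy":0,"wz":0,"hand":0.1},{"x":0,"y":0,"z":0,"wx":0,"wy":0,"wz":0,"hand":0.1}]'|grep -E "pos|for"
python3 -m creep '[{"x":0,"y":0,"z":5,"wx":0,"wy":0,"wz":0,"hand":0.1},{"x":0,"y":0,"z":5,"wx":0,"wy":0,"wz":0,"hand":0.1},{"x":0,"y":0,"z":5,"wx":0,"wy":0,"wz":0,"hand":0.1},{"x":0,"y":0,"z":3,"wx":0,"wy":0,"wz":0,"hand":0.1},{"x":0,"y":0,"z":0,"wx":0,"wy":0,"wz":0,"hand":0.1},{"x":0,"y":0,"z":0,"wx":0,"wy":0,"wz":0,"hand":0.1}]'|grep -E "pos|for"
```

```text
ee_pos: [0.6067, -0.0322, 0.1074]
force: [-0.4, -0.4, 0.2]
gripper_force: 39.3
ee_pos: [0.6071, -0.0323, 0.0905]
force: [0.3, 0.2, -0.8]
gripper_force: 39.3
```

```bash
python3 -m creep '[{"x":0,"y":0,"z":3,"wx":0,"wy":0,"wz":0,"hand":0.1},{"x":0,"y":0,"z":3,"wx":0,"wy":0,"wz":0,"hand":0.1},{"x":0,"y":0,"z":0,"wx":0,"wy":0,"wz":0,"hand":0.1},{"x":0,"y":0,"z":0,"wx":0,"wy":0,"wz":0,"hand":0.1}]'|grep -E "pos|for"
python3 -m creep '[{"x":0,"y":0,"z":1.5,"wx":0,"wy":0,"wz":0,"hand":0.1},{"x":0,"y":0,"z":0,"wx":0,"wy":0,"wz":0,"hand":0.1},{"x":0,"y":0,"z":0,"wx":0,"wy":0,"wz":0,"hand":0.1}]'|grep -E "pos|for"
python3 -m creep '[{"x":0,"y":0,"z":1,"wx":0,"wy":0,"wz":0,"hand":0.1},{"x":0,"y":0,"z":0,"wx":0,"wy":0,"wz":0,"hand":0.1},{"x":0,"y":0,"z":0,"wx":0,"wy":0,"wz":0,"hand":0.1}]'|grep -E "pos|for"
```

```text
ee_pos: [0.6071, -0.0322, 0.0844]
force: [-0.6, -0.2, -1.0]
gripper_force: 39.3
ee_pos: [0.6072, -0.0323, 0.083]
force: [0.5, -0.2, -1.0]
gripper_force: 39.3
ee_pos: [0.6074, -0.0323, 0.0824]
force: [-1.5, 0.8, 3.4]
gripper_force: 39.6
```

Contact came right at the expected seating height (0.0824). One more small press, then release and rise.

```bash
python3 -m creep '[{"x":0,"y":0,"z":1,"wx":0,"wy":0,"wz":0,"hand":0.1},{"x":0,"y":0,"z":0,"wx":0,"wy":0,"wz":0,"hand":0.1},{"x":0,"y":0,"z":0,"wx":0,"wy":0,"wz":0,"hand":0.1}]'|grep -E "pos|for"
python3 -m creep '[{"x":0,"y":0,"z":-1,"wx":0,"wy":0,"wz":0,"hand":0.3},{"x":0,"y":0,"z":0,"wx":0,"wy":0,"wz":0,"hand":0.45},{"x":0,"y":0,"z":0,"wx":0,"wy":0,"wz":0,"hand":0.45},{"x":0,"y":0,"z":0,"wx":0,"wy":0,"wz":0,"hand":0.45},{"x":0,"y":0,"z":-10,"wx":0,"wy":0,"wz":0,"hand":0.45},{"x":0,"y":0,"z":-30,"wx":0,"wy":0,"wz":0,"hand":0.45},{"x":0,"y":0,"z":-35,"wx":0,"wy":0,"wz":0,"hand":0.45},{"x":-12,"y":0,"z":-38,"wx":0,"wy":0,"wz":0,"hand":0.45},{"x":0,"y":0,"z":0,"wx":0,"wy":0,"wz":0,"hand":0.45},{"x":0,"y":0,"z":0,"wx":0,"wy":0,"wz":0,"hand":0.45}]'
python3 - <<'E'
from h import *
o,im=snap("wrist","w12")
g=cv2.cvtColor(im,cv2.COLOR_BGR2GRAY)
for nm,P,r in(("pin head",(.6073,-.033,.144),.01),("knob",(.6063,.036,.131),.008)):
    u=proj("wrist",P,o);x,y=u.astype(int);c=cv2.resize(g[y-30:y+30,x-30:x+30],None,fx=6,fy=6,interpolation=cv2.INTER_CUBIC)
    h=cv2.HoughCircles(cv2.GaussianBlur(c,(9,9),0),cv2.HOUGH_GRADIENT,1,20,param1=60,param2=15,minRadius=50,maxRadius=110)
    print(nm,u)
    for q in ([] if h is None else h[0][:3]):
        w=((q[:2]+.5)/6-.5)+[x-30,y-30];print(w,q[2]/6,unproj("wrist",w,P[2],o))
np.set_printoptions(linewidth=300)
u=proj("wrist",(.6073,-.033,.144),o).astype(int);print(u);print(g[u[1]-34:u[1]+30:3,u[0]-33:u[0]+33:3])
E
```

```text
ee_pos: [0.6074, -0.0323, 0.0823]
force: [-5.1, 0.7, 16.4]
gripper_force: 41.0
t: 18.28
ee_pos: [0.6083, -0.0449, 0.1977]
ee_rot: [3.138, 0.001, 1.571]
force: [-0.6, -0.1, -2.0]
opening: 0.447
gripper_force: 0.0
pin head [310.58182248 222.01938696]
[311.33333397 212.16666603] 13.233334 [ 0.60780552 -0.02624661  0.144     ]
[311.5 219. ] 15.633334 [ 0.60791361 -0.03091849  0.144     ]
[313.16666794 215.16666603] 15.933333 [ 0.60902055 -0.02829084  0.144     ]
knob [308.98868631 113.60177654]
[307.         113.16666603] 13.55 [0.60501666 0.03626532 0.131     ]
[311.33333206 112.33333397] 14.7 [0.60781487 0.03677878 0.131     ]
[308.33333397 116.33333206] 9.816667 [0.60587162 0.03432092 0.131     ]
[310 222]
[[192 185 155 157 155 157 154 161 153 156 157 155 154 153 157 157 157 157 216 210 213 114]
 [190 186 154 158 157 156 155 160 152 156 156 155 157 153 155 154 154 154 216 212 214 111]
 [190 188 155 160 156 157 154 159 154 156 143 130 132 136 157 156 156 156 210 213 213 165]
 [191 189 154 158 156 155 155 159 133 140 145 147 144 146 135 144 155 156 174 181 213 178]
 [191 191 153 158 154
[... 917 characters left out ...]
4 170 112 107 104 110 109 108 108 136 216 214 215 213 215 214]
 [191 190 163 167 166 165 165 169 167 145 102 105 106 109 157 214 212 214 214 213 213 213]
 [201 202 162 168 165 163 164 168 165 166 168 163 167 166 169 213 212 213 213 215 214 213]
 [213 214 148 154 155 154 154 154 154 153 152 153 151 154 188 199 192 193 190 192 181 214]
 [213 213 147 165 169 168 168 166 165 168 166 170 169 164 214 213 213 213 212 212 201 214]
 [208 207 143 164 163 167 166 166 165 165 166 163 167 181 213 211 214 213 213 212 198 180]
 [ 52  54 114 164 161 166 166 165 165 161 163 164 162 214 213 213 213 213 212 213 197  71]
 [ 54  55 104 163 162 159 164 162 165 166 161 162 202 213 213 212 212 212 213 212 201  69]]
```

```bash
python3 -c "
from rig import bot
print(bot.finish_job())"
```

```text
the job is handed in; nothing more can be done
None
```

The bar is closed on its stop, the pin is seated through fork and eye with its collar on the fork, the gripper is clear, and the job was handed in at about 18 s; no verdict came back, the last check was by image measurements, and I did not re-check the bystanders.

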